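# Put the tube shaker into third

### The arm

A 6-joint arm with a two-finger parallel gripper is mounted at the origin on the work surface. World frame = base frame: x ahead of the robot, y to its left, z up, the work surface at z = 0. Lengths are in m, angles in rad, forces in N, time in s.
With the tool pointing down it reaches from about 0.3 to 1 m from the base axis. Payload 5.1 kg.
Tool frame: the origin (TCP) lies between the finger pads; the fingertips stand 19 mm ahead of it and the grasp point (between the pads) is the TCP (manip.tips_ahead is the distance from the TCP to the fingertips, in m); z points along the fingers, y is the direction in which the jaws open and shut (so a half turn about z gives the same grasp; the last joint's range is limited). The gripper opens to 95 mm and grips with 3 to 60 N. Pads are 20 mm wide; open, the fingers measure 119 mm over their backs; the gripper's body (75 mm by 180 mm) begins 59 mm behind the grasp point.
Start: joints at [-1.269, 0.124, 1.65, -0, 1.367, -0.083], TCP at [0.244, -0.602, 0.234] pointing down, gripper open.
Joint ranges: [-2.61, 2.61], [-1.02, 2.33], [0.03, 2.71], [-1.35, 4.49], [0.32, 2.68], [-2.91, 2.91]. Speed limits (rad/s): [2.57, 2.57, 3.14, 3.14, 3.14, 3.14].

### API

Orientations are given as a unit quaternion [w, x, y, z].
In Python, from workcell import manip gives the robot as it stands.
- The arm moves only by the tool jog_arm, never from a script. Its argument "series" is a list of rows, each a list of 7 numbers: the turn, a rotation vector about the tool's x, y, z in degrees, then the shift along the tool's x, y, z in m, then the finger opening in m, from 0 to 0.0951. In form: [[wx, wy, wz, dx, dy, dz, jaw], ...]. A call has exactly 8 rows; each row shifts and turns the commanded pose from where the row before left it, along the tool's axes as they then stand; what a row does not reach is not made up. A row lasts 1/8 s, in which the tool goes at most 62.5 mm and 10.7 degrees, less where a joint would pass 70% of its speed; a pose out of reach is approached as far as the arm can. A call is refused whole if a number of a shift passes 0.0625 or a number of a turn 10.7, either way. A call with a gripper value outside its range is refused whole. The fingers move at their own pace and stop on an object; "grip_force" is the grip in N (left out, the last holds). Time passes only in rows, so rows that do not move let the fingers close, or fill a call up. It gives the time, the measured TCP pose, the force and the opening at its end, in the units of the state.
- manip.state(): the state, without advancing time (a new reading comes with each control period).
- manip.grab_frame(name): name is "scene" or "top"; returns the picture (400x640x3 uint8, red, green, blue); there is no depth.
- manip.camera_model(name): a dict with "fx", "fy", "cx", "cy" (pixels), "dist_coeffs" ([k1, k2, p1, p2, k3] as OpenCV has them; the pictures are not rectified), "rvec" (rotation vector, rad) and "tvec" (3), from world to camera coordinates, as OpenCV has them. Camera axes: x right, y down, z forward; pixel columns grow to the right and rows downward; lengths in m; the calibration is good to about 2 mm. A picture is of the moment at which its call begins. camera_model takes no time and is no camera call.
- manip.close_job(): hands the job in, once; it reports no verdict.
The state is a dict: "clock": time; "joint_pos": joint angles; "joint_vel": joint speeds; "joint_efforts": joint torques, N m; "tool_pos": TCP position; "tcp_rot": TCP orientation; "force": force on the tool from outside, world axes, zero at the start; "moment": the same for the moment, N m; "opening": finger opening in m.
Only numpy, scipy, OpenCV 4.12 (cv2) and the standard library are available. Lean on these libraries where they do the work, as an engineer would, in place of code of your own. Each camera call takes 0.05 s, during which the arm holds its last target.

### The job

Set the bench tube shaker to its third speed: push its gear lever along the left-hand lane to the cross slot in the middle of the H-shaped gate, across to the right, then forward (away from the robot's side of the machine) fully home in the far right slot, the one marked with three dots, and leave it there. Push the knob with the fingertips or the outside of the fingers only, never gripping it between them, and do not let it run into the fourth slot (near right, four dots). Leave the glassware and the other things on and around the machine where they stand.

Things in the scene. Friction and masses are not known exactly. Their poses are not given: they have to be found in the camera images.
- shaker: tube shaker, fixed on the bench: grey housing 200 (x) x 360 (y) mm, flat top 92 mm above the bench. Origin on the bench under the gate's centre; x points forward (away from its front, which faces the robot), y to its left, z up; turned by up to 0.4 rad. On the right of its top (y -95 to -165 mm, x within 65 mm) a shaking head with capped tubes, up to 179 mm high
- gate_mid (a point): centre of the H-gate, on the top face (106 mm above the bench) of the aluminium gate plate, 117 x 110 mm. Two lanes along the shaker's x, 17 mm left and right of the centre, joined by a cross slot along y at x = 0. Slots: 1 far left, 2 near left, 3 far right, 4 near right, marked by 1 to 4 black dots
- teeth: the two fixed metal teeth of the gate, between the lanes (origin as the shaker's). They let the lever cross only with shift_fore within about 0.08 rad of 0; their corners, rounded by 5 mm, guide it a little
- knob_mid (a point): centre of the lever's knob, 160 mm along the lever from its pivot, which lies 35 mm above the bench on the shaker's z axis (so 195 mm high when upright). Black block 28 x 28 x 60 mm (long side along the lever) with a rubber pad on each side, 36 mm over opposite pads; under it a 10 mm steel stem. About 3 N at the knob moves it; it stays where left
- shift_across (a joint): sideways tilt of the lever (rad): -0.27 = end stop in the left lane, +0.27 = end stop in the right lane, 43 mm of knob travel to either side of 0; the lever has about 0.05 rad of side play in a lane. It starts in the left lane
- shift_fore (a joint): fore-and-aft tilt of the lever (rad): 0 = level with the cross slot, +0.32 = end stop of the far slots (1, 3), -0.32 = end stop of the near slots (2, 4), 50 mm of knob travel to either side. It may start anywhere along the left lane
- knob_front: rubber pad on the knob's near (-x of the shaker) side, 26 mm wide, 52 mm tall, 4 mm thick; origin at its centre; part of the lever
- knob_back: rubber pad on the knob's far (+x) side, 26 mm wide, 52 mm tall, 4 mm thick; origin at its centre; part of the lever
- knob_left: rubber pad on the knob's left (+y) side, 26 mm wide, 52 mm tall, 4 mm thick; origin at its centre; part of the lever
- knob_right: rubber pad on the knob's right (-y) side, 26 mm wide, 52 mm tall, 4 mm thick; origin at its centre; part of the lever
- dropper_a: amber dropper bottle with a red rubber bulb, 44 mm wide, 96 mm tall, standing on the left end of the shaker's top; origin at the centre of its underside; loose, to be left alone
- dropper_b: dropper bottle like the other one, on the bench in front of the shaker, left; origin at the centre of its underside; loose, to be left alone
- reagent: glass reagent bottle with glass stopper, 60 mm wide, 94 mm tall, on the bench in front of the shaker, right; origin at the centre of its underside; loose, to be left alone
- spirit_lamp: capped unlit glass spirit lamp, 88 mm wide, 98 mm tall, on the bench behind the shaker, left; origin at the centre of its underside; loose, to be left alone
- tube_clamp: wooden test-tube clamp, 180 x 28 x 12 mm, lying behind the shaker, right; origin at the centre of its underside; loose, to be left alone
- beaker: glass beaker 100 mm wide, 110 mm tall, with loose tubes sticking out to 190 mm, on the right of the bench; origin at the centre of its underside; loose, to be left alone
- notebook: closed blue notebook 150 x 100 x 15 mm, on the left of the bench; origin at the centre of its underside; loose, to be left alone

How it is judged:
By the outcome, as a careful person would: the job done as asked, in the order asked, and still so for the second after the job is handed in, with the robot touching nothing.
It also fails if it takes over 54 s, if anything falls off the work surface, if the arm or the gripper's body presses on something with over 40 N, if the wrist force passes 120 N, or if a joint passes its speed limit or range.

## Working session

There is one attempt and no reset: what is moved stays moved. The work goes in short steps, Python scripts to look and compute and a tool call to move; the robot and the scene stay as the last step left them, time stands still between calls to the robot, and variables do not carry over. Pictures are saved under pics/ and viewed, and the job is handed in when it is done.

Besides the shell and the picture viewer there is one more tool, called after "Emit:" by a JSON object that holds its "method" and its "body". jog_arm: Moves the arm, as the interface text tells. Its arguments: {"type":"object","properties":{"series":{"type":"array"},"grip_force":{"type":"number"}},"required":["series"]}

```bash
ls; mkdir -p pics; python3 - <<'E'
from workcell import manip
import cv2
for n in ("scene","top"):
    im=manip.grab_frame(n); cv2.imwrite(f"pics/{n}0.png",im[:,:,::-1]); 
    c=manip.camera_model(n); print(c)
print(manip.state())
E
```

```text
pics
{'fx': 407.0394746542031, 'fy': 407.0394746542031, 'cx': 316.1958575181005, 'cy': 198.13758830621433, 'dist_coeffs': array([-0.05059621,  0.        ,  0.        ,  0.        ,  0.        ]), 'rvec': array([ 2.39923265,  0.712599  , -0.22038025]), 'tvec': array([-0.49447612, -0.18541082,  1.49876683])}
{'fx': 382.9123911084432, 'fy': 382.9123911084432, 'cx': 321.9783814565824, 'cy': 193.44622701627915, 'dist_coeffs': array([0.03185387, 0.        , 0.        , 0.        , 0.        ]), 'rvec': array([ 2.15202527, -2.12443988,  0.14961802]), 'tvec': array([-0.00414784,  0.59987567,  1.20108156])}
{'clock': 0.1, 'joint_pos': array([-1.26860610e+00,  1.24446517e-01,  1.65154730e+00, -3.15682461e-05,
        1.36751382e+00, -8.25690160e-02]), 'joint_vel': array([-0.00064448, -0.00133443, -0.00330246, -0.0012087 ,  0.00085854,
        0.00059284]), 'joint_efforts': array([ 9.69594548e-04, -4.18880975e+01, -3.61094785e+01,  7.77032808e-02,
        4.61703062e-02, -7.54344887e-05]), 'tool_pos': array([ 0.24378635, -0.60195205,  0.23249983]), 'tcp_rot': array([-9.50027101e-04,  9.81550980e-01,  1.91198211e-01, -1.20294120e-04]), 'force': array([-0.63402336,  0.38478258, -0.48153081]), 'moment': array([ 0.04838119, -0.02826875,  0.03509733]), 'opening': 0.0949780326591388}
```

View pics/scene0.png

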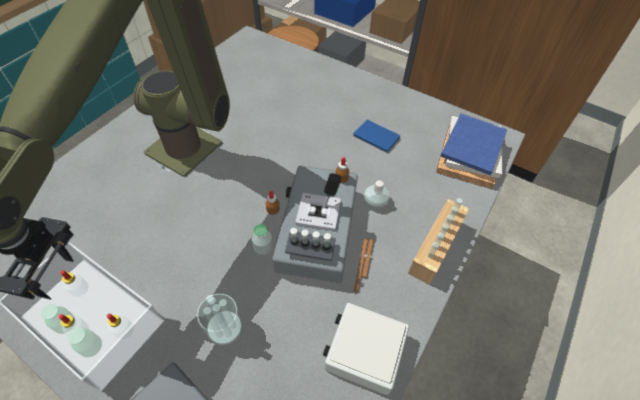

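View pics/top0.png

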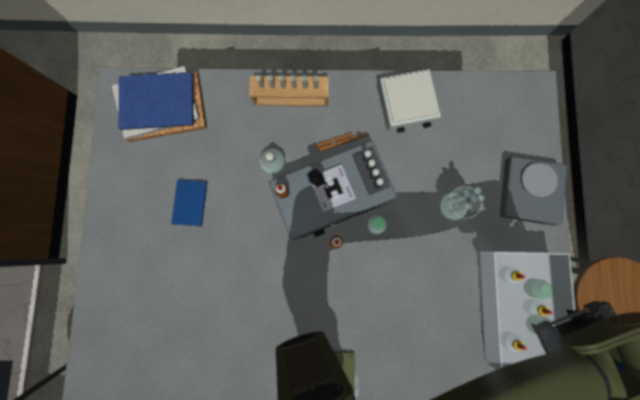

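```bash
python3 - <<'E'
import cv2
a=cv2.imread("pics/top0.png")[120:270,230:420]; cv2.imwrite("pics/topz.png",cv2.resize(a,None,fx=4,fy=4,interpolation=cv2.INTER_CUBIC))
a=cv2.imread("pics/scene0.png")[110:270,240:430]; cv2.imwrite("pics/scz.png",cv2.resize(a,None,fx=3.7,fy=3.7,interpolation=cv2.INTER_CUBIC))
E
```

```text
(no output)
```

View pics/topz.png

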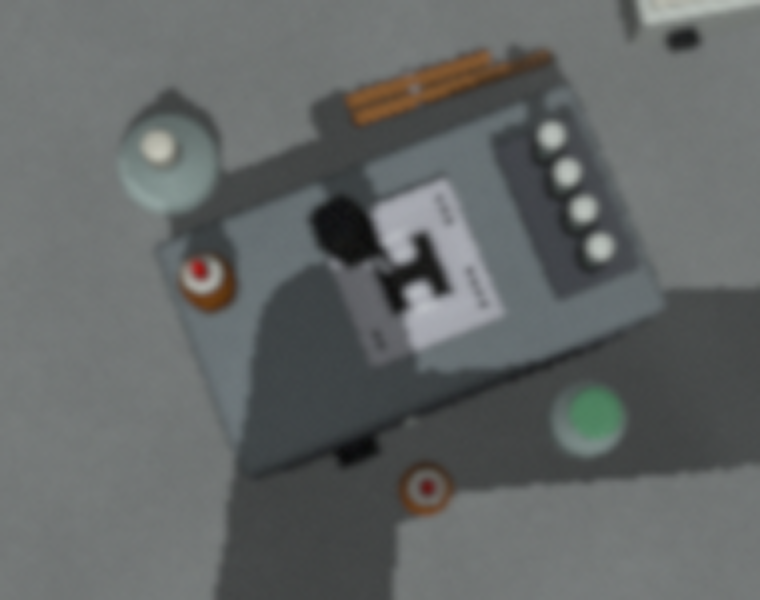

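View pics/scz.png

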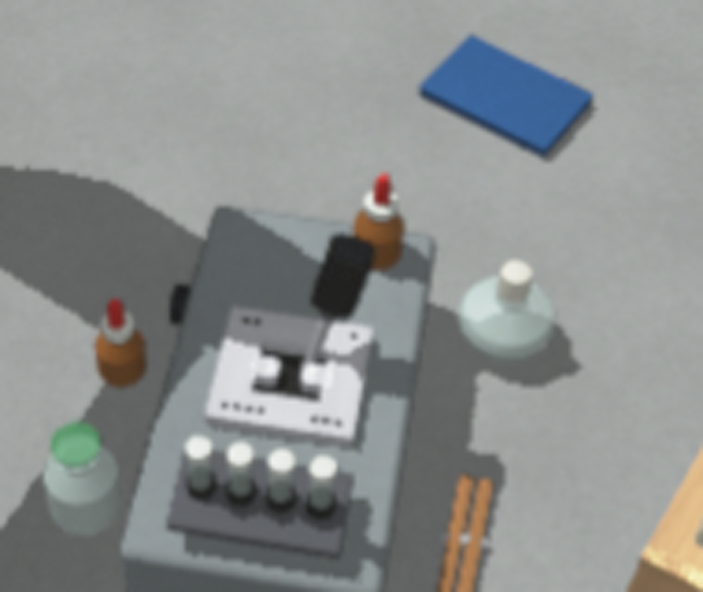

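The top crop shows the lever in slot 1 (far left). The knob is at about (342,225) in the crop, the gate centre at (415,275), and the three dots at (445,210). Next I'll measure the plate corners and the knob from both views.

```bash
cat > h.py <<'E'
import numpy as np, cv2
from workcell import manip
def cam(n):
    c=manip.camera_model(n); K=np.array([[c['fx'],0,c['cx']],[0,c['fy'],c['cy']],[0,0,1]])
    return K,c['dist_coeffs'],cv2.Rodrigues(c['rvec'])[0],np.array(c['tvec'])
def ray(n,p):
    K,d,R,t=cam(n); u=cv2.undistortPoints(np.array([[p]],float),K,d)[0,0]
    v=R.T@np.array([u[0],u[1],1]); return -R.T@t, v/np.linalg.norm(v)
def onz(n,p,z):
    o,v=ray(n,p); return o+v*(z-o[2])/v[2]
def tri(pt,ps):
    o1,v1=ray("top",pt);o2,v2=ray("scene",ps)
    s=np.linalg.lstsq(np.stack([v1,-v2],1),o2-o1,rcond=None)[0]
    a,b=o1+s[0]*v1,o2+s[1]*v2; return (a+b)/2,np.linalg.norm(a-b)
def proj(n,P):
    K,d,R,t=cam(n); return cv2.projectPoints(np.array(P,float).reshape(-1,3),cv2.Rodrigues(R)[0],t,K,d)[0][:,0]
T=lambda x,y:(230+(x+.5)/4-.5,120+(y+.5)/4-.5)
S=lambda x,y:(240+(x+.5)/3.7-.5,110+(y+.5)/3.7-.5)
E
python3 - <<'E'
from h import *
for nm,a,b in (("nr",(505,313),(207,418)),("fr",(442,176),(354,440)),("nl",(378,366),(234,310)),):
    print(nm,*tri(T(*a),S(*b)),onz("top",T(*a),.106),onz("scene",S(*b),.106))
print("fl",onz("scene",S(373,324),.106))
print("knob top c",tri(T(342,212),S(349,245)))
for p in ((157,247),(250,475),(665,300),(558,80)): print(onz("top",T(*p),.092))
E
```

```text
nr [ 0.57902062 -0.10110621  0.10604421] 0.0023901593602078837 [ 0.5781212  -0.10189219  0.106     ] [ 0.57987314 -0.10025955  0.106     ]
fr [ 0.68610597 -0.05285841  0.10351727] 0.0004889169582844331 [ 0.68572163 -0.05261556  0.106     ] [ 0.68666042 -0.05449387  0.106     ]
nl [ 0.5372565  -0.00300663  0.10882696] 0.004541665303802752 [ 0.53581913 -0.00447018  0.106     ] [5.37627770e-01 4.10234787e-04 1.06000000e-01]
fl [0.64097162 0.05124944 0.106     ]
knob top c (array([0.63006226, 0.02087288, 0.22861621]), np.float64(0.0015687270026118819))
[0.62919318 0.17075226 0.092     ]
[0.45186825 0.09298325 0.092     ]
[ 0.59187328 -0.22756716  0.092     ]
[ 0.76835042 -0.14506841  0.092     ]
```

```bash
cat >> h.py <<'E'
G=np.array([0.6106,-0.0267,0]); YAW=0.408
def toS(P): 
    d=np.array(P)-G; c,s=np.cos(YAW),np.sin(YAW); return np.array([c*d[0]+s*d[1],-s*d[0]+c*d[1],d[2]])
def toW(p):
    c,s=np.cos(YAW),np.sin(YAW); return np.array([G[0]+c*p[0]-s*p[1],G[1]+s*p[0]+c*p[1],p[2]])
def knobc(n,im,box,th=32):
    m=(im.max(2)<th).astype(np.uint8); x0,y0,x1,y1=box; mm=np.zeros_like(m); mm[y0:y1,x0:x1]=m[y0:y1,x0:x1]
    k,l,st,c=cv2.connectedComponentsWithStats(mm); 
    return [(st[i].tolist(),c[i].round(2).tolist()) for i in range(1,k) if st[i][4]>15], mm
def knobS(a,f): # lever angles -> knob mid in shaker frame (approx)
    d=np.array([np.tan(f),-np.tan(a),1]); d/=np.linalg.norm(d); return np.array([0,0,.035])+.16*d
E
python3 - <<'E'
from h import *
t=cv2.imread("pics/top0.png"); s=cv2.imread("pics/scene0.png")
for n in("top","scene"):
    K,d,R,tt=cam(n); print(n,"cam at",-R.T@tt)
for th in (25,32,40):
    print(th,knobc("top",t,(300,160,330,190),th)[0],knobc("scene",s,(318,170,345,197),th)[0])
z=cv2.resize(t[155:205,295:365],None,fx=10,fy=10,interpolation=cv2.INTER_NEAREST)
cv2.imwrite("pics/kz.png",z)
z=cv2.resize(s[165:225,305:350],None,fx=10,fy=10,interpolation=cv2.INTER_NEAREST)
cv2.imwrite("pics/kzs.png",z)
E
```

```text
top cam at [ 0.4132127  -0.01095122  1.27734109]
scene cam at [ 0.97406653 -0.62991097  1.08609042]
25 [([309, 170, 15, 15, 137], [316.08, 177.2])] []
32 [([309, 170, 15, 16, 159], [315.9, 177.08])] []
40 [([309, 169, 16, 17, 175], [315.95, 177.19])] [([325, 176, 15, 19, 165], [331.64, 185.95])]
```

View pics/kz.png

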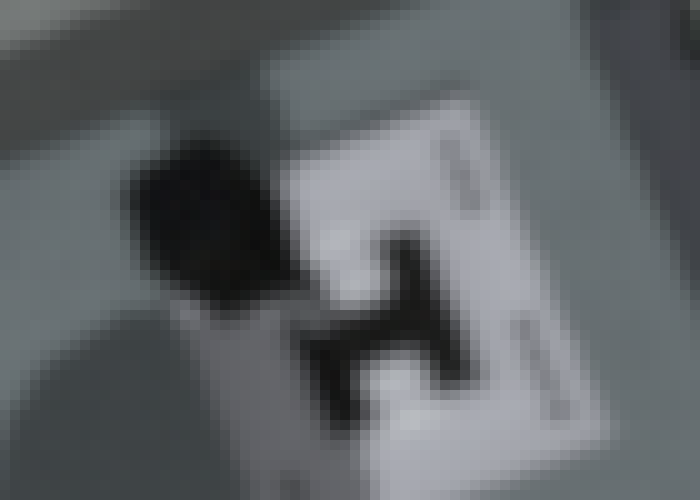

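View pics/kzs.png

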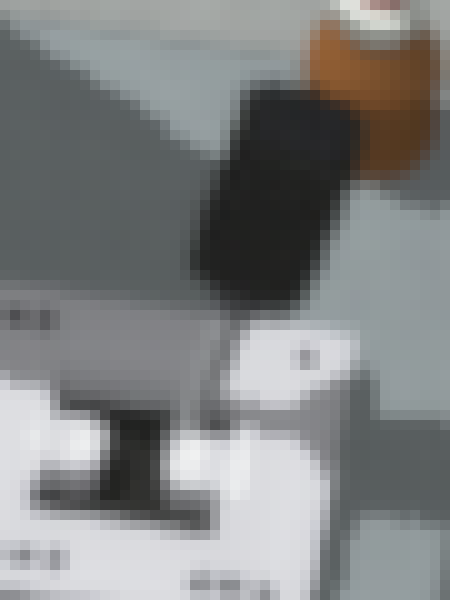

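```bash
python3 - <<'E'
from h import *
P,e=tri((316.0,177.1),(332.2,184.1)); p=toS(P); print(P,e,p)
print("ang fore",np.arctan(p[0]/(p[2]-.035)),"across",-np.arctan(p[1]/(p[2]-.035)),"len",np.linalg.norm(p-[0,0,.035]))
for a,f in((-.24,.32),(-.24,.25),(-.24,.2),(-.27,.15)):
    k=toW(knobS(a,f)); print(a,f,k,proj("top",k),proj("scene",k))
for p in ((-.055,.0585,.106),(.055,.0585,.106),(.055,-.0585,.106),(-.055,-.0585,.106),(0,0,.106)): print(proj("top",toW(p)).round(1),proj("scene",toW(p)).round(1))
E
```

```text
[0.62572499 0.02000424 0.19021097] 0.0006016243577485848 [0.03241452 0.03686937 0.19021097]
ang fore 0.20588251020227835 across -0.23322104958525378 len 0.16278973423503557
-0.24 0.32 [0.64123668 0.02598337 0.18293869] [[314.03296903 172.24854023]] [[337.6997044  186.70441873]]
-0.24 0.25 [0.63130861 0.02246638 0.1858437 ] [[315.15624162 175.40950126]] [[334.14317854 185.36977511]]
-0.24 0.2 [0.62416724 0.01981739 0.18748627] [[316.0146931  177.72843795]] [[331.55215078 184.53462304]]
-0.27 0.15 [0.61501283 0.02121535 0.18759307] [[315.48036449 180.8245236 ]] [[329.08181784 182.82791137]]
[[321.  210.7]] [[303.6 192.3]]
[[307.4 178.3]] [[339.2 197.3]]
[[342.  164.1]] [[333.9 229.2]]
[[356.  196.2]] [[296.2 223.6]]
[[331.6 187.2]] [[318.2 210.1]]
```

```bash
cat >> h.py <<'E'
def st():
    s=manip.state(); p=toS(s['tool_pos']); w,x,y,z=s['tcp_rot']
    from scipy.spatial.transform import Rotation as Ro
    R=Ro.from_quat([x,y,z,w]).as_matrix(); 
    print("t",round(s['clock'],2),"S-frame mm",(p*1000).round(1),"tool-x yaw err deg",round(np.degrees(np.arctan2(R[1,0],R[0,0])-YAW),2),"zaxis",R[:,2].round(3),"F(shaker)",(np.round([np.cos(YAW)*s['force'][0]+np.sin(YAW)*s['force'][1],-np.sin(YAW)*s['force'][0]+np.cos(YAW)*s['force'][1],s['force'][2]],1)),"open",round(s['opening'],4))
E
python3 - <<'E'
from h import *
st()
print("dropper_a", toS(onz("top",T(205,272),.17)), tri(T(200,270),S(382,190)))
E
```

```text
t 0.1 S-frame mm [-564.9 -382.5  232.5] tool-x yaw err deg -1.33 zaxis [-0.001  0.002 -1.   ] F(shaker) [-0.4  0.6 -0.5] open 0.095
dropper_a [0.04668729 0.14284288 0.17      ] (array([0.59848437, 0.12691265, 0.17358271]), np.float64(0.002177105370219991))
```

Emit:
{"method": "jog_arm", "body": {"series": [[0, 0, -1.3, 0, 0, -0.05, 0], [0, 0, 0, 0, 0, -0.05, 0], [0, 0, 0, 0.046, -0.03, 0, 0], [0, 0, 0, 0.046, -0.03, 0, 0], [0, 0, 0, 0.046, -0.03, 0, 0], [0, 0, 0, 0.046, -0.03, 0, 0], [0, 0, 0, 0.046, -0.03, 0, 0], [0, 0, 0, 0.046, -0.03, 0, 0]], "grip_force": 20}}

```text
clock: 1.1
tool_pos: [0.4266, -0.3261, 0.3331]
tcp_rot: [-0.0, 0.979, 0.202, -0.0]
force: [0.2, 0.8, -1.1]
opening: 0.0205
```

Emit:
{"method": "jog_arm", "body": {"series": [[0, 0, 0, 0.046, -0.03, 0, 0], [0, 0, 0, 0.046, -0.03, 0, 0], [0, 0, 0, 0.046, -0.03, 0, 0], [0, 0, 0, 0.046, -0.03, 0, 0], [0, 0, 0, 0.046, -0.03, 0, 0], [0, 0, 0, 0.046, -0.03, 0, 0], [0, 0, 0, 0.046, -0.03, 0, 0], [0, 0, 0, 0.046, -0.03, 0, 0]]}}

```text
clock: 2.1
tool_pos: [0.6694, 0.04, 0.333]
tcp_rot: [-0.0, 0.979, 0.202, -0.0]
force: [0.3, -1.4, 0.1]
opening: 0.0006
```

```bash
python3 - <<'E'
from h import *
st()
for n in ("scene","top"):
    im=manip.grab_frame(n); cv2.imwrite(f"pics/{n}1.png",im[:,:,::-1])
E
```

```text
t 2.1 S-frame mm [ 80.4  37.9 333. ] tool-x yaw err deg -0.02 zaxis [-0.001 -0.    -1.   ] F(shaker) [-0.3 -1.4  0.1] open 0.0006
```

View pics/scene1.png

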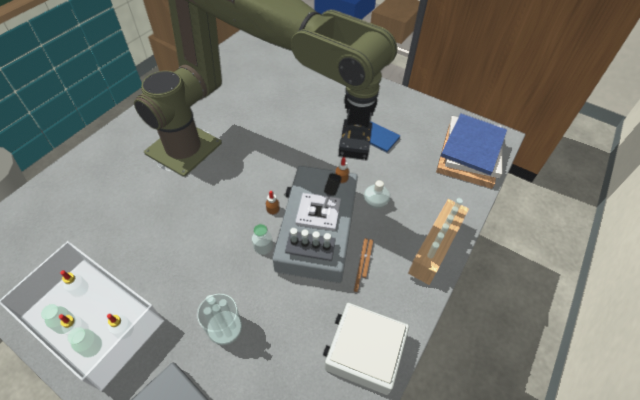

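The gripper is above the far side of the knob, and everything below it is clear. I'll descend behind the back pad and then pull towards the robot.

Emit:
{"method": "jog_arm", "body": {"series": [[0, 0, 0, 0, 0, 0.03, 0], [0, 0, 0, 0, 0, 0.03, 0], [0, 0, 0, 0, 0, 0.03, 0], [0, 0, 0, 0, 0, 0.022, 0], [0, 0, 0, 0, 0, 0.022, 0], [0, 0, 0, 0, 0, 0, 0], [0, 0, 0, -0.005, 0, 0, 0], [0, 0, 0, -0.005, 0, 0, 0]]}}

```text
clock: 3.2
tool_pos: [0.6601, 0.0342, 0.2014]
tcp_rot: [0.0, 0.979, 0.202, 0.001]
force: [0.3, -0.3, 0.0]
opening: 0.0003
```

Emit:
{"method": "jog_arm", "body": {"series": [[0, 0, 0, -0.005, 0, 0, 0], [0, 0, 0, -0.005, 0, 0, 0], [0, 0, 0, -0.005, 0, 0, 0], [0, 0, 0, -0.004, 0, 0, 0], [0, 0, 0, -0.004, 0, 0, 0], [0, 0, 0, -0.004, 0, 0, 0], [0, 0, 0, 0, 0, 0, 0], [0, 0, 0, 0, 0, 0, 0]]}}

```text
clock: 4.2
tool_pos: [0.6345, 0.0236, 0.1993]
tcp_rot: [-0.0, 0.979, 0.202, -0.0]
force: [2.5, 0.9, 0.9]
opening: 0.0004
```

```bash
python3 - <<'E'
from h import *
st()
im=manip.grab_frame("scene")[:,:,::-1]; cv2.imwrite("pics/scz2.png",cv2.resize(im[110:270,240:430],None,fx=3.7,fy=3.7,interpolation=cv2.INTER_CUBIC))
E
```

```text
t 4.2 S-frame mm [ 41.9  36.7 199.3] tool-x yaw err deg -0.03 zaxis [-0.001 -0.    -1.   ] F(shaker) [ 2.6 -0.2  0.9] open 0.0004
```

View pics/scz2.png

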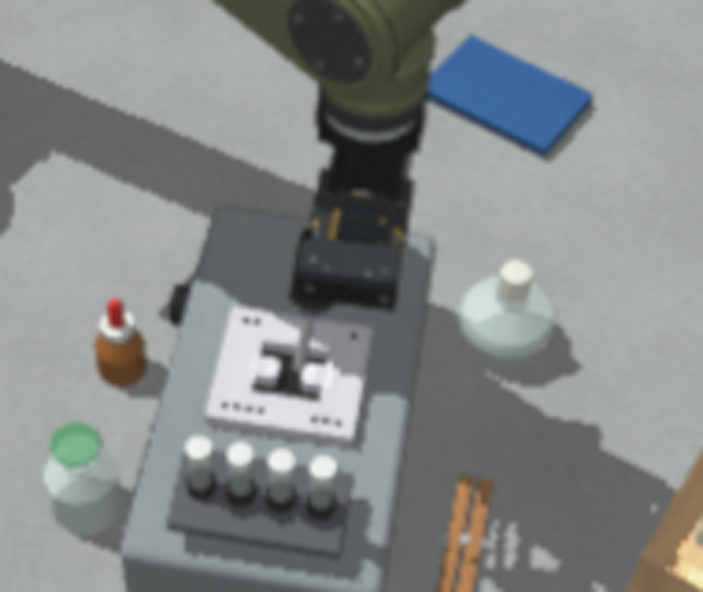

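The force of 2.6 N along +x means contact, and the stem has moved towards the cross slot. I'll push 13 mm more, then back off.

Emit:
{"method": "jog_arm", "body": {"series": [[0, 0, 0, -0.004, 0, 0, 0], [0, 0, 0, -0.004, 0, 0, 0], [0, 0, 0, -0.003, 0, 0, 0], [0, 0, 0, -0.0025, 0, 0, 0], [0, 0, 0, 0, 0, 0, 0], [0, 0, 0, 0.01, 0, 0, 0], [0, 0, 0, 0.03, 0, 0, 0], [0, 0, 0, 0, 0, -0.03, 0]]}}

```text
clock: 5.25
tool_pos: [0.6581, 0.0347, 0.225]
tcp_rot: [-0.001, 0.979, 0.203, -0.005]
force: [-0.7, -0.5, -0.5]
opening: 0.0004
```

Emit:
{"method": "jog_arm", "body": {"series": [[0, 0, 0, 0, 0, -0.05, 0], [0, 0, 0, 0.05, 0, -0.03, 0], [0, 0, 0, 0.05, 0, 0, 0], [0, 0, 0, 0.05, -0.03, 0, 0], [0, 0, 0, 0, -0.06, 0, 0], [0, 0, 0, 0, -0.06, 0, 0], [0, 0, 0, 0, -0.06, 0, 0], [0, 0, 0, 0, 0, 0, 0]]}}

```text
clock: 6.25
tool_pos: [0.7116, 0.2908, 0.3084]
tcp_rot: [0.0, 0.979, 0.205, -0.001]
force: [-0.8, -0.8, -0.2]
opening: 0.0004
```

```bash
python3 - <<'E'
from h import *
st()
a=manip.grab_frame("top")[:,:,::-1]; cv2.imwrite("pics/top3.png",a)
b=manip.grab_frame("scene")[:,:,::-1]; cv2.imwrite("pics/scene3.png",b)
a=cv2.resize(a[130:230,270:380],None,fx=5,fy=5,interpolation=cv2.INTER_CUBIC);b=cv2.resize(b[150:250,280:350],None,fx=5,fy=5,interpolation=cv2.INTER_CUBIC)
cv2.imwrite("pics/c3.png",cv2.resize(np.hstack([a,b]),None,fx=.88,fy=.88))
for ac,f in((-.235,0),(-.235,.06),(-.235,-.06)):
    k=toW(knobS(ac,f)); print(f,proj("top",k),proj("scene",k))
E
```

```text
t 6.25 S-frame mm [218.7 251.4 308.4] tool-x yaw err deg 0.31 zaxis [-0.003 -0.001 -1.   ] F(shaker) [-1.1 -0.4 -0.2] open 0.0004
0 [[320.11030768 187.2505991 ]] [[320.87920904 182.38303907]]
0.06 [[318.89018288 184.31111418]] [[324.10397547 182.90345441]]
-0.06 [[321.37675909 190.21087233]] [[317.64739531 182.01539868]]
```

View pics/c3.png

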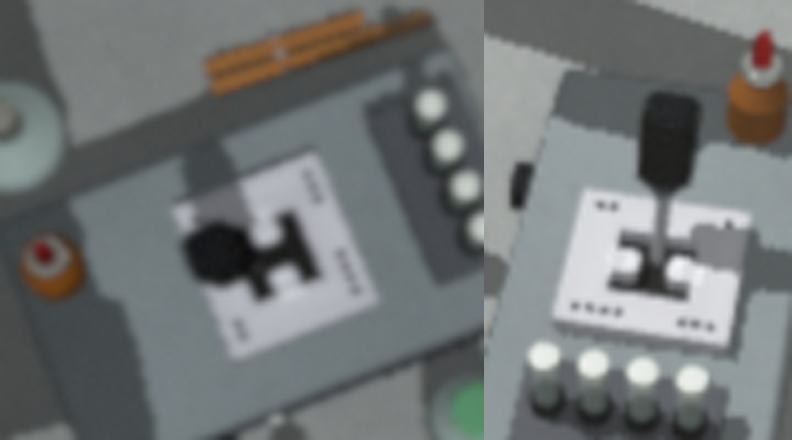

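The knob projects at about (319.4,187.2) in the top view and (322,182) in the scene view. Both agree with shift_fore ≈ 0.01, so it is level with the cross slot. Next I go to the left side of the knob.

Emit:
{"method": "jog_arm", "body": {"series": [[0, 0, 0, -0.0435, 0.0322, 0, 0], [0, 0, 0, -0.0435, 0.0322, 0, 0], [0, 0, 0, -0.0435, 0.0322, 0, 0], [0, 0, 0, -0.0435, 0.0322, 0, 0], [0, 0, 0, -0.0435, 0.0322, 0, 0], [0, 0, 0, 0, 0, 0, 0], [0, 0, 0, 0, 0, 0.03, 0], [0, 0, 0, 0, 0, 0, 0]]}}

```text
clock: 7.35
tool_pos: [0.5768, 0.0517, 0.2767]
tcp_rot: [-0.001, 0.979, 0.202, -0.003]
force: [-0.3, 0.7, -0.6]
opening: 0.0004
```

```bash
python3 - <<'E'
from h import *
st()
E
```

```text
t 7.35 S-frame mm [1.000e-01 8.540e+01 2.767e+02] tool-x yaw err deg -0.11 zaxis [-0.006 -0.    -1.   ] F(shaker) [ 0.   0.7 -0.6] open 0.0004
```

Emit:
{"method": "jog_arm", "body": {"series": [[0, 0, 0, 0, 0, 0.026, 0], [0, 0, 0, 0, 0, 0.026, 0], [0, 0, 0, 0, 0, 0.026, 0], [0, 0, 0, 0, 0, 0, 0], [0, 0, 0, 0, 0.005, 0, 0], [0, 0, 0, 0, 0.005, 0, 0], [0, 0, 0, 0, 0.005, 0, 0], [0, 0, 0, 0, 0.005, 0, 0]]}}

```text
clock: 8.35
tool_pos: [0.5862, 0.0345, 0.2031]
tcp_rot: [-0.001, 0.979, 0.202, 0.001]
force: [-1.0, 4.8, 3.9]
opening: 0.0004
```

Emit:
{"method": "jog_arm", "body": {"series": [[0, 0, 0, 0, 0.005, 0, 0], [0, 0, 0, 0, 0.005, 0, 0], [0, 0, 0, 0, 0.005, 0, 0], [0, 0, 0, 0, 0.005, 0, 0], [0, 0, 0, 0, 0.005, 0, 0], [0, 0, 0, 0, 0.005, 0, 0], [0, 0, 0, 0, 0.005, 0, 0], [0, 0, 0, 0, 0, 0, 0]]}}

```text
clock: 9.35
tool_pos: [0.5996, 0.0014, 0.2015]
tcp_rot: [0.0, 0.979, 0.202, -0.0]
force: [-0.6, 2.1, 1.1]
opening: 0.0005
```

```bash
python3 - <<'E'
from h import *
st()
b=manip.grab_frame("scene")[:,:,::-1]
cv2.imwrite("pics/c4.png",cv2.resize(b[150:250,280:360],None,fx=5,fy=5,interpolation=cv2.INTER_CUBIC))
E
```

```text
t 9.35 S-frame mm [  1.1  30.1 201.5] tool-x yaw err deg -0.06 zaxis [-0. -0. -1.] F(shaker) [0.3 2.2 1.1] open 0.0005
```

View pics/c4.png

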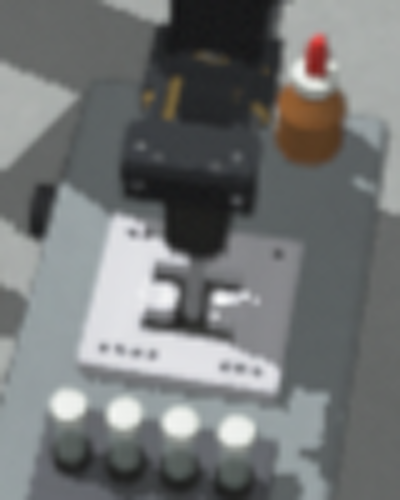

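The stem is in the middle of the cross slot and the force is about 2 N, so I keep going right.

Emit:
{"method": "jog_arm", "body": {"series": [[0, 0, 0, 0, 0.005, 0, 0], [0, 0, 0, 0, 0.005, 0, 0], [0, 0, 0, 0, 0.005, 0, 0], [0, 0, 0, 0, 0.005, 0, 0], [0, 0, 0, 0, 0.005, 0, 0], [0, 0, 0, 0, 0.004, 0, 0], [0, 0, 0, 0, 0.003, 0, 0], [0, 0, 0, 0, 0, 0, 0]]}}

```text
clock: 10.4
tool_pos: [0.6122, -0.0277, 0.2014]
tcp_rot: [0.0, 0.979, 0.202, -0.0]
force: [-1.7, 1.4, 1.5]
opening: 0.0004
```

```bash
python3 - <<'E'
from h import *
st()
b=manip.grab_frame("scene")[:,:,::-1]
cv2.imwrite("pics/c5.png",cv2.resize(b[150:250,280:360],None,fx=5,fy=5,interpolation=cv2.INTER_CUBIC))
E
```

```text
t 10.4 S-frame mm [  1.1  -1.6 201.4] tool-x yaw err deg -0.04 zaxis [-0. -0. -1.] F(shaker) [-1.   2.   1.5] open 0.0004
```

View pics/c5.png

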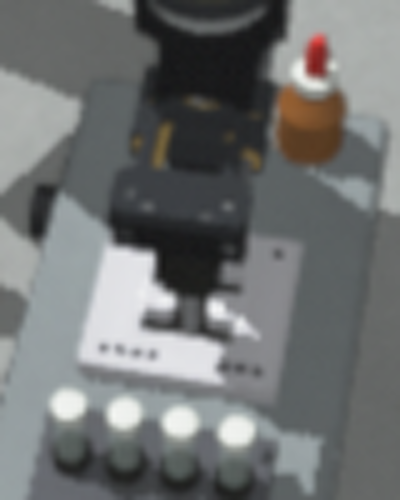

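Emit:
{"method": "jog_arm", "body": {"series": [[0, 0, 0, 0, 0.002, 0, 0], [0, 0, 0, 0, 0.002, 0, 0], [0, 0, 0, 0, 0.001, 0, 0], [0, 0, 0, 0, 0, 0, 0], [0, 0, 0, 0, 0, 0, 0], [0, 0, 0, 0, 0, 0, 0], [0, 0, 0, 0, 0, 0, 0], [0, 0, 0, 0, 0, 0, 0]]}}

```text
clock: 11.45
tool_pos: [0.6142, -0.0321, 0.2017]
tcp_rot: [0.0, 0.979, 0.202, 0.0]
force: [-1.3, 2.1, 0.1]
opening: 0.0003
```

```bash
python3 - <<'E'
from h import *
st()
E
```

```text
t 11.45 S-frame mm [  1.2  -6.3 201.7] tool-x yaw err deg -0.03 zaxis [ 0. -0. -1.] F(shaker) [-0.4  2.5  0.1] open 0.0003
```

Emit:
{"method": "jog_arm", "body": {"series": [[0, 0, 0, 0, -0.02, 0, 0], [0, 0, 0, 0, -0.03, 0, 0], [0, 0, 0, 0, 0, -0.05, 0], [0, 0, 0, 0, 0, -0.05, 0], [0, 0, 0, -0.04, -0.045, 0, 0], [0, 0, 0, -0.04, -0.045, 0, 0], [0, 0, 0, -0.03, -0.04, 0, 0], [0, 0, 0, 0, 0, 0, 0]]}}

```text
clock: 12.45
tool_pos: [0.4399, 0.0912, 0.3025]
tcp_rot: [0.0, 0.979, 0.204, 0.002]
force: [0.5, -0.0, 0.1]
opening: 0.0004
```

```bash
python3 - <<'E'
from h import *
st()
a=manip.grab_frame("top")[:,:,::-1]; cv2.imwrite("pics/top6.png",a)
b=manip.grab_frame("scene")[:,:,::-1]; cv2.imwrite("pics/scene6.png",b)
a=cv2.resize(a[130:230,270:380],None,fx=5,fy=5,interpolation=cv2.INTER_CUBIC);b=cv2.resize(b[150:250,280:350],None,fx=5,fy=5,interpolation=cv2.INTER_CUBIC)
cv2.imwrite("pics/c6.png",cv2.resize(np.hstack([a,b]),None,fx=.88,fy=.88))
for ac,f in((.235,0),(.265,0),(.2,0),(.235,.06),(.235,-.06)):
    k=toW(knobS(ac,f)); print(ac,f,proj("top",k),proj("scene",k))
E
```

```text
t 12.45 S-frame mm [-109.9  175.9  302.5] tool-x yaw err deg 0.15 zaxis [ 0.003 -0.    -1.   ] F(shaker) [ 0.5 -0.2  0.1] open 0.0004
0.235 0 [[343.94364928 177.43062634]] [[316.62804107 203.00218457]]
0.265 0 [[345.40562016 176.89881941]] [[316.34453901 204.60199299]]
0.2 0 [[342.21736782 178.06991425]] [[316.95900769 201.16906085]]
0.235 0.06 [[342.6529483  174.53097492]] [[319.98729832 203.51864077]]
0.235 -0.06 [[345.18840678 180.38893786]] [[313.27803907 202.56520071]]
```

View pics/c6.png

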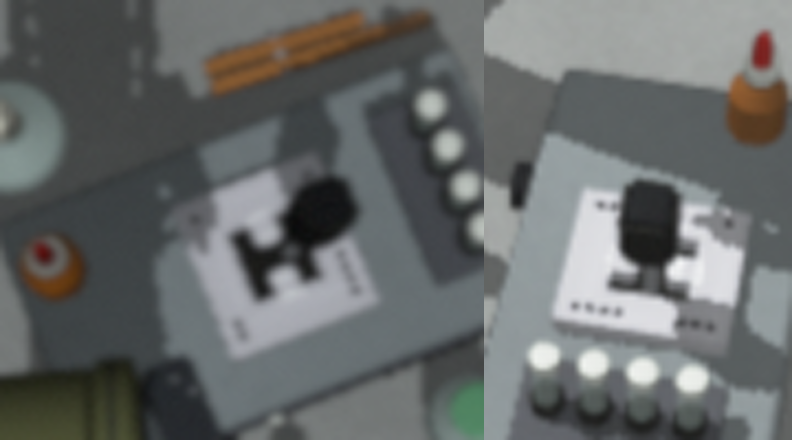

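Top-view knob centre is about (343.2,178.2) and the scene one about (317.7,200.5): right lane side, across ≈ 0.2–0.24, fore ≈ 0. Moving to the front side.

Emit:
{"method": "jog_arm", "body": {"series": [[0, 0, 0, 0.0137, 0.0535, 0, 0], [0, 0, 0, 0.0137, 0.0535, 0, 0], [0, 0, 0, 0.0137, 0.0535, 0, 0], [0, 0, 0, 0.0137, 0.0535, 0, 0], [0, 0, 0, 0, 0, 0, 0], [0, 0, 0, 0, 0, 0.04, 0], [0, 0, 0, 0, 0, 0.03, 0], [0, 0, 0, 0, 0, 0, 0]]}}

```text
clock: 13.55
tool_pos: [0.5754, -0.0845, 0.2283]
tcp_rot: [-0.001, 0.979, 0.202, -0.003]
force: [-0.0, 0.4, 0.2]
opening: 0.0007
```

```bash
python3 - <<'E'
from h import *
st()
E
```

```text
t 13.55 S-frame mm [-55.3 -39.1 228.3] tool-x yaw err deg -0.03 zaxis [-0.006  0.001 -1.   ] F(shaker) [0.1 0.4 0.2] open 0.0007
```

Emit:
{"method": "jog_arm", "body": {"series": [[0, 0, 0, 0, 0, 0.03, 0], [0, 0, 0, 0, 0, 0, 0], [0, 0, 0, 0.007, 0, 0, 0], [0, 0, 0, 0.007, 0, 0, 0], [0, 0, 0, 0.006, 0, 0, 0], [0, 0, 0, 0.005, 0, 0, 0], [0, 0, 0, 0.004, 0, 0, 0], [0, 0, 0, 0.004, 0, 0, 0]]}}

```text
clock: 14.55
tool_pos: [0.6073, -0.0722, 0.2018]
tcp_rot: [0.0, 0.979, 0.202, -0.0]
force: [-3.0, -1.2, 2.2]
opening: 0.0002
```

Emit:
{"method": "jog_arm", "body": {"series": [[0, 0, 0, 0.003, 0, 0, 0], [0, 0, 0, 0.003, 0, 0, 0], [0, 0, 0, 0.003, 0, 0, 0], [0, 0, 0, 0.003, 0, 0, 0], [0, 0, 0, 0, 0, 0, 0], [0, 0, 0, 0, 0, 0, 0], [0, 0, 0, 0, 0, 0, 0], [0, 0, 0, 0, 0, 0, 0]]}}

```text
clock: 15.55
tool_pos: [0.6183, -0.0674, 0.2016]
tcp_rot: [0.0, 0.979, 0.202, 0.0]
force: [-2.4, -3.4, 0.7]
opening: 0.0005
```

```bash
python3 - <<'E'
from h import *
st()
b=manip.grab_frame("scene")[:,:,::-1]
cv2.imwrite("pics/c7.png",cv2.resize(b[150:250,280:360],None,fx=5,fy=5,interpolation=cv2.INTER_CUBIC))
E
```

```text
t 15.55 S-frame mm [ -9.1 -40.4 201.6] tool-x yaw err deg -0.03 zaxis [ 0. -0. -1.] F(shaker) [-3.6 -2.2  0.7] open 0.0005
```

View pics/c7.png

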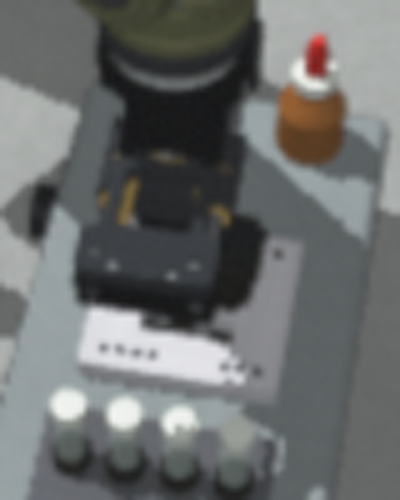

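The lever is moving forward in the right lane (fore ≈ 0.13) at about 4 N. I continue to the end stop.

Emit:
{"method": "jog_arm", "body": {"series": [[0, 0, 0, 0.004, 0, 0, 0], [0, 0, 0, 0.004, 0, 0, 0], [0, 0, 0, 0.004, 0, 0, 0], [0, 0, 0, 0.004, 0, 0, 0], [0, 0, 0, 0.004, 0, 0, 0], [0, 0, 0, 0.003, 0, 0, 0], [0, 0, 0, 0, 0, 0, 0], [0, 0, 0, 0, 0, 0, 0]]}}

```text
clock: 16.6
tool_pos: [0.6396, -0.0576, 0.2017]
tcp_rot: [-0.0, 0.979, 0.202, 0.0]
force: [-1.4, -1.0, -0.7]
opening: 0.0009
```

Emit:
{"method": "jog_arm", "body": {"series": [[0, 0, 0, 0.0015, 0, 0, 0], [0, 0, 0, 0.0015, 0, 0, 0], [0, 0, 0, 0, 0, 0, 0], [0, 0, 0, 0, 0, 0, 0], [0, 0, 0, 0, 0, 0, 0], [0, 0, 0, 0, 0, 0, 0], [0, 0, 0, 0, 0, 0, 0], [0, 0, 0, 0, 0, 0, 0]]}}

```text
clock: 17.6
tool_pos: [0.6423, -0.057, 0.2018]
tcp_rot: [0.0, 0.979, 0.202, 0.0]
force: [-1.6, -1.7, -0.6]
opening: 0.0005
```

```bash
python3 - <<'E'
from h import *
st()
E
```

```text
t 17.6 S-frame mm [ 17.1 -40.4 201.8] tool-x yaw err deg -0.03 zaxis [ 0. -0. -1.] F(shaker) [-2.2 -0.9 -0.6] open 0.0005
```

Emit:
{"method": "jog_arm", "body": {"series": [[0, 0, 0, 0.001, 0, 0, 0], [0, 0, 0, 0.001, 0, 0, 0], [0, 0, 0, 0.001, 0, 0, 0], [0, 0, 0, 0, 0, 0, 0], [0, 0, 0, 0, 0, 0, 0], [0, 0, 0, 0, 0, 0, 0], [0, 0, 0, 0, 0, 0, 0], [0, 0, 0, 0, 0, 0, 0]]}}

```text
clock: 18.6
tool_pos: [0.6449, -0.0558, 0.2016]
tcp_rot: [0.0, 0.979, 0.202, -0.0]
force: [-3.9, -1.2, -1.2]
opening: 0.0002
```

Emit:
{"method": "jog_arm", "body": {"series": [[0, 0, 0, 0.001, 0, 0, 0], [0, 0, 0, 0.001, 0, 0, 0], [0, 0, 0, 0, 0, 0, 0], [0, 0, 0, 0, 0, 0, 0], [0, 0, 0, 0, 0, 0, 0], [0, 0, 0, 0, 0, 0, 0], [0, 0, 0, 0, 0, 0, 0], [0, 0, 0, 0, 0, 0, 0]]}}

```text
clock: 19.6
tool_pos: [0.6465, -0.0551, 0.2014]
tcp_rot: [-0.0, 0.979, 0.202, -0.0]
force: [-4.3, -2.0, -1.8]
opening: 0.0006
```

```bash
python3 - <<'E'
from h import *
st()
E
```

```text
t 19.6 S-frame mm [ 21.7 -40.3 201.4] tool-x yaw err deg -0.03 zaxis [-0.001 -0.    -1.   ] F(shaker) [-4.8 -0.1 -1.8] open 0.0006
```

Emit:
{"method": "jog_arm", "body": {"series": [[0, 0, 0, 0.001, 0, 0, 0], [0, 0, 0, 0.001, 0, 0, 0], [0, 0, 0, 0, 0, 0, 0], [0, 0, 0, 0, 0, 0, 0], [0, 0, 0, 0, 0, 0, 0], [0, 0, 0, 0, 0, 0, 0], [0, 0, 0, 0, 0, 0, 0], [0, 0, 0, 0, 0, 0, 0]]}}

```text
clock: 20.6
tool_pos: [0.6478, -0.0545, 0.2011]
tcp_rot: [-0.0, 0.979, 0.202, -0.001]
force: [-7.0, -2.2, -1.1]
opening: 0.0006
```

```bash
python3 - <<'E'
from h import *
st()
E
```

```text
t 20.6 S-frame mm [ 23.1 -40.2 201.1] tool-x yaw err deg -0.03 zaxis [-0.003 -0.    -1.   ] F(shaker) [-7.3  0.8 -1.1] open 0.0006
```

Emit:
{"method": "jog_arm", "body": {"series": [[0, 0, 0, 0.001, 0, 0, 0], [0, 0, 0, 0.001, 0, 0, 0], [0, 0, 0, 0.001, 0, 0, 0], [0, 0, 0, 0, 0, 0, 0], [0, 0, 0, 0, 0, 0, 0], [0, 0, 0, 0, 0, 0, 0], [0, 0, 0, 0, 0, 0, 0], [0, 0, 0, 0, 0, 0, 0]]}}

```text
clock: 21.6
tool_pos: [0.6498, -0.0535, 0.2006]
tcp_rot: [-0.0, 0.979, 0.202, -0.002]
force: [-8.1, -3.6, -1.0]
opening: 0.0003
```

```bash
python3 - <<'E'
from h import *
st()
E
```

```text
t 21.6 S-frame mm [ 25.3 -40.2 200.6] tool-x yaw err deg -0.03 zaxis [-0.005 -0.001 -1.   ] F(shaker) [-8.9 -0.1 -1. ] open 0.0003
```

Emit:
{"method": "jog_arm", "body": {"series": [[0, 0, 0, 0.001, 0, 0, 0], [0, 0, 0, 0.001, 0, 0, 0], [0, 0, 0, 0.001, 0, 0, 0], [0, 0, 0, 0.001, 0, 0, 0], [0, 0, 0, 0, 0, 0, 0], [0, 0, 0, 0, 0, 0, 0], [0, 0, 0, 0, 0, 0, 0], [0, 0, 0, 0, 0, 0, 0]]}}

```text
clock: 22.6
tool_pos: [0.6524, -0.0523, 0.2]
tcp_rot: [-0.0, 0.979, 0.202, -0.004]
force: [-10.7, -4.7, -1.1]
opening: 0.0004
```

```bash
python3 - <<'E'
from h import *
st()
b=manip.grab_frame("scene")[:,:,::-1]
cv2.imwrite("pics/c8.png",cv2.resize(b[150:250,280:360],None,fx=5,fy=5,interpolation=cv2.INTER_CUBIC))
E
```

```text
t 22.6 S-frame mm [ 28.2 -40.  200. ] tool-x yaw err deg -0.04 zaxis [-0.008 -0.001 -1.   ] F(shaker) [-11.7  -0.1  -1.1] open 0.0004
```

View pics/c8.png

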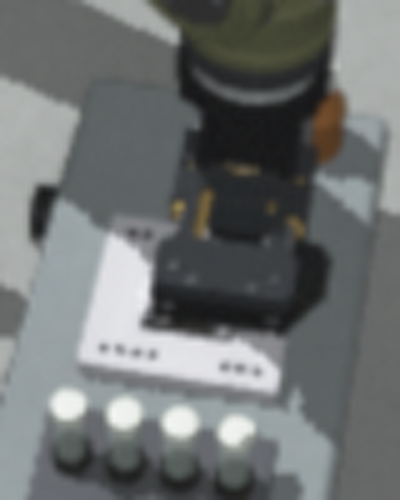

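The force rises steadily to 12 N, four times the lever's friction, while the tool starts to tilt. That fits an end stop. I'll back off and look.

Emit:
{"method": "jog_arm", "body": {"series": [[0, 0, 0, -0.02, 0, 0, 0], [0, 0, 0, -0.03, 0, 0, 0], [0, 0, 0, -0.03, 0, 0, 0], [0, 0, 0, 0, 0, -0.05, 0], [0, 0, 0, 0, 0, -0.05, 0], [0, 0, 0, -0.02, -0.055, 0, 0], [0, 0, 0, -0.02, -0.055, 0, 0], [0, 0, 0, -0.02, -0.055, 0, 0]]}}

```text
clock: 23.65
tool_pos: [0.4614, 0.0462, 0.3034]
tcp_rot: [-0.0, 0.979, 0.202, 0.003]
force: [0.6, 0.4, 0.0]
opening: 0.0006
```

Emit:
{"method": "jog_arm", "body": {"series": [[0, 0, 0, 0, -0.04, 0, 0], [0, 0, 0, 0, 0, 0, 0], [0, 0, 0, 0, 0, 0, 0], [0, 0, 0, 0, 0, 0, 0], [0, 0, 0, 0, 0, 0, 0], [0, 0, 0, 0, 0, 0, 0], [0, 0, 0, 0, 0, 0, 0], [0, 0, 0, 0, 0, 0, 0]]}}

```text
clock: 24.65
tool_pos: [0.4453, 0.0812, 0.3016]
tcp_rot: [-0.0, 0.979, 0.202, -0.0]
force: [-0.2, 0.2, 0.5]
opening: 0.0005
```

```bash
python3 - <<'E'
from h import *
st()
a=manip.grab_frame("top")[:,:,::-1]; cv2.imwrite("pics/top9.png",a)
b=manip.grab_frame("scene")[:,:,::-1]; cv2.imwrite("pics/scene9.png",b)
a=cv2.resize(a[130:230,270:380],None,fx=5,fy=5,interpolation=cv2.INTER_CUBIC);b=cv2.resize(b[150:250,280:350],None,fx=5,fy=5,interpolation=cv2.INTER_CUBIC)
cv2.imwrite("pics/c9.png",cv2.resize(np.hstack([a,b]),None,fx=.88,fy=.88))
for ac,f in((.245,.32),(.245,.28),(.245,.24)):
    k=toW(knobS(ac,f)); t=proj("top",k)[0];s=proj("scene",k)[0]; print(ac,f,t,s,"crop",(t-[270,130])*4.4,(s-[280,150])*4.4+[484,0])
E
```

```text
t 24.65 S-frame mm [-108.9  164.6  301.6] tool-x yaw err deg -0.04 zaxis [-0.  0. -1.] F(shaker) [-0.1  0.3  0.5] open 0.0005
0.245 0.32 [337.15405502 162.80749411] [334.1729741 207.11152  ] crop [295.47784209 144.35297409] [722.36108605 251.29068801]
0.245 0.28 [338.10717799 164.46027561] [332.02842359 206.55733977] crop [299.67158314 151.62521268] [712.9250638  248.85229499]
0.245 0.24 [339.05156688 166.16321936] [329.85804755 206.03185158] crop [303.82689427 159.11816519] [703.37540922 246.54014696]
```

View pics/c9.png

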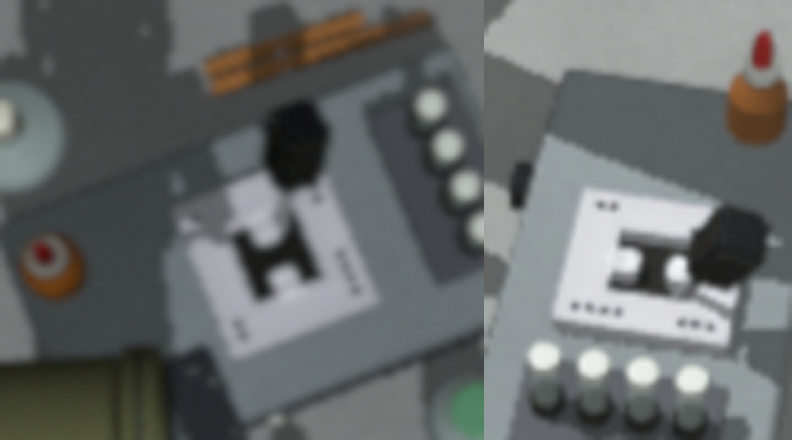

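The knob's silhouette centre is at crop (297,143) in the top view and (729,246) in the scene view. The end stop (fore 0.32) predicts (295,144) and (722,251), while fore 0.24 predicts (304,159) and (703,247), so the lever is home in slot 3. One last look at the bystanders before handing in.

```bash
python3 - <<'E'
import cv2,numpy as np
a=cv2.imread("pics/scene0.png")[120:350,190:410];b=cv2.imread("pics/scene9.png")[120:350,190:410]
cv2.imwrite("pics/cmp.png",cv2.resize(np.hstack([a,b]),None,fx=1.8,fy=1.8))
E
```

```text
(no output)
```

View pics/cmp.png

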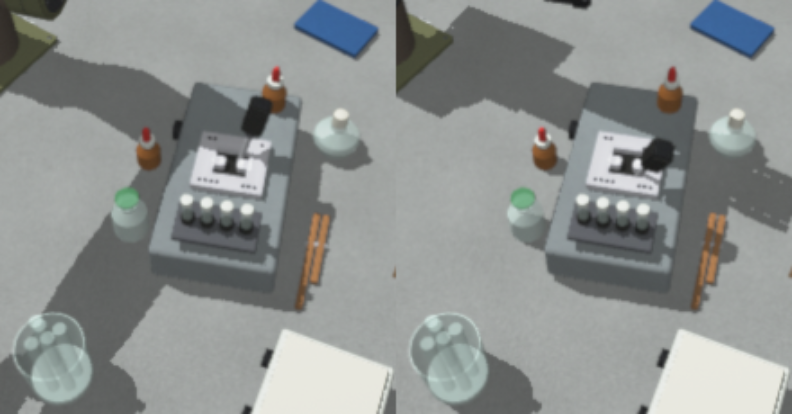

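In the before/after view every loose item is where it started; only shadows differ. The lever sits in the far right slot.

```bash
python3 - <<'E'
from workcell import manip
print(manip.close_job(), manip.state()['clock'])
E
```

```text
the job is handed in; nothing more can be done
the job is handed in; nothing more can be done
```

The shaker is set to third speed: the lever sits fully forward in the far right slot (three dots). I handed the job in at about 25 s on the robot's clock, with the gripper clear of everything.

- **Moves:** the lever started in slot 1, tilted forward about 0.21 rad. With the gripper closed, I pushed the knob back to the cross slot from its far pad. I then pushed it right from its left pad and forward from its front pad. It was never gripped and never went into slot 4.
- **Lever checks:** before the forward push, the images put the sideways tilt at 0.19–0.24 rad, while the finger position gave 0.25; the lever then entered the lane without resistance. At the end, both camera views put the forward tilt at about the 0.32 rad end stop. They differed slightly: the scene view was a pixel or two off the prediction, towards further forward.
- **Force checks:** moving the lever took about 2–5 N. At the end stop the force rose gradually to 12 N as the tool gave a little, rather than in one sharp step.
- **Other items:** comparing the before and after pictures by eye, none of the loose items had moved.

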